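# Gauge a pressed pigment cake with the lever press and mark the reading

## Task

Press the lever of the press down until you feel the cake firm up under it, hold it there still for a moment without crushing the cake, and let the lever come back up. The drag pointer then shows how far the lever travelled: slide the black marker along the gauge until its tooth stands exactly opposite the pointer, and let go. Never touch the pointer itself and leave the other things on the table where they are.

Things in the scene. Friction and masses are not known exactly. Their poses are not given: they have to be found in the camera images.
- press: Grey bench-top lever press fixed to the table, turned by up to 0.35 rad. Base plate 250 (x) x 310 (y) x 20 mm; origin: centre of its underside. Its x axis points from the gauge side to the lever side, y from the hinge end to the handle end, z up. 100 mm from the hinge a ram goes down into a closed round die that holds a pressed pigment cake, out of sight.
- hinge (a point): Lever hinge axis (along press x), at press x 60, y -130, z 150 mm, between two cheeks that stand 175 mm high. The lever works in the plane press x = 60.
- gauge_top (a point): Centre of the flat top of the gauge, a box on the press at x -115 to -15, y -100 to +100, top at z 90 mm. Two slots along y: the drag pointer runs in the one at x -35, the marker in the one at x -85. The lever moves the pointer by a linkage inside the base.
- lever (a joint): Lever angle, rad: 0 up at rest (sloping 0.18 up to its free end), grows as pressed down; a spring lifts it back. At the pad it first resists lightly (1 to 4 N). At an unknown 0.13 to 0.31 rad the ram meets the cake and resistance firms up: about 1.2 to 1.5 N per further mm at the pad. A proper pressing is 10 to 18 N, held still half a second; above 25 N the cake is crushed.
- lever_pad (a point): Middle of the top face of the black handle pad at the lever's free end, 220 mm from the hinge: pad 42 wide (press x) x 64 long (press y) x 16 thick, about 197 mm above the table when up. Press it straight down from above; it goes down 30 to 68 mm before it firms up.
- drag_mark (a point): Tip, on the marker's side, of the drag pointer: a small steel fin on the gauge, 3 thick, its top 19 above the gauge top; this point 10 above it (mm). A carriage driven by the lever pushes it towards press +y; friction leaves it at the farthest place reached, so it shows how far the lever travelled.
- drag (a joint): Drag pointer place along its slot in m, 0 to 0.13, grows towards press +y; starts at 0.001 to 0.012. After a press it is 0.25 m/rad x the largest lever angle reached.
- rider_grip (a point): Grip point of the marker, a black upright block that slides in the gauge slot nearer the robot: 22 (press x) x 16 (press y) x 42 tall, its top 48 above the gauge top; this point is 34 above the gauge top, inside the block. Pinch it from above across its 16 mm, fingers closing along press y, or push it. It slides with about 2 N of friction and stays where left.
- rider_mark (a point): Tip of the marker's thin tooth (3 mm thick, 5 above the gauge top), which points from the block towards the drag pointer's slot and ends 2 mm short of the fin's tip. Read against drag_mark along press y.
- rider (a joint): Marker place along its slot in m, 0 to 0.12, growing towards press +y, with the same zero as joint drag: equal values mean tooth and pointer are exactly opposite.
- jar: Bystander: closed clear jar with a paper label, 60 across, 65 tall, near the press's -y end (mm); origin at the underside, leave it alone.
- cup: Bystander: empty clear plastic cup, 64 across the rim, 75 tall, near the press's +y end (mm); origin at the underside, leave it alone.
- spoon: Bystander: white plastic spoon lying on the table on the robot's side of the press (mm); origin at the underside, leave it alone.
- tub: Bystander: closed white tub, 90 across, 60 tall, to the right of the press (mm); origin at the underside, leave it alone.
- bowl: Bystander: empty white plastic bowl, 110 across, 50 tall, to the right of the press (mm); origin at the underside, leave it alone.
- case: Bystander: flat black case, 150 x 50 x 20, to the left of the press (mm); origin at the underside, leave it alone.
- pen: Bystander: blue pen, 12 thick, about 130 long, lying to the left of the press (mm); origin at its middle underside; leave it alone.

How it is judged:
By the outcome, as a careful person would: the job done as asked, in the order asked, and still so for the second after the job is handed in, with the robot touching nothing.
It also fails if it takes over 67 s, if anything falls off the work surface, if the arm or the gripper's body presses on something with over 40 N, if the wrist force passes 120 N, or if a joint passes its speed limit or range.

## Robot

A 7-joint arm with a two-finger parallel gripper is mounted at the origin on the work surface. World frame = base frame: x ahead of the robot, y to its left, z up, the work surface at z = 0. Lengths are in m, angles in rad, forces in N, time in s.
With the tool pointing down it reaches from about 0.425 to 0.975 m from the base axis. Payload 16.7 kg.
Tool frame: the origin (TCP) lies on the centre line of the jaws, within the pads' length; the fingertips stand 11 mm ahead of it and the grasp point (between the pads) lies 8 mm behind it; z points along the fingers, y is the direction in which the jaws open and shut (so a half turn about z gives the same grasp; the last joint's range is limited). The gripper opens to 85 mm and grips with 20 to 120 N. Pads are 22 mm wide; open, the fingers measure 114 mm over their backs; the gripper's body (76 mm by 85 mm) begins 54 mm behind the grasp point. The pads swing forward as they close: fully open they stand 13 mm farther back than shut.
Start: joints at [-1.49, 0.426, 0.074, 1.606, -0.034, 1.111, -0.067], TCP at [0.154, 0.657, 0.242] pointing down, gripper open.
Joint ranges: [-2.85, 2.85], [-0.5, 2.14], [-1.23, 1.37], [0.21, 2.46], [-1.02, 4.16], [0.16, 2.05], [-2.73, 2.73]. Speed limits (rad/s): [1.89, 1.89, 2.39, 2.39, 3.01, 3.01, 3.01].

## Interface

Orientations are given as a 3x3 rotation matrix whose columns are the frame's x, y, z axes.
In Python, from rig import r, optics, regions_of, landmark_of gives the robot as it stands.
- The arm moves only by the tool carry_out, never from a script. Its argument "increments" is a list of rows, each a list of 7 numbers: the gripper command: -1 is fully open, 1 is shut, values between are in proportion, then the shift along the tool's x, y, z normalised to -1 to 1, where 1 is 80 cm, then the turn, a rotation vector about the tool's x, y, z normalised to -1 to 1, where 1 is 180 degrees. In form: [[claw, tx, ty, tz, ax, ay, az], ...]. A call has 1 to 20 rows; each row shifts and turns the commanded pose from where the row before left it, along the tool's axes as they then stand; what a row does not reach is not made up. A row lasts 1/8 s, in which the tool goes at most 62.5 mm and 10.7 degrees, less where a joint would pass 70% of its speed; a pose out of reach is approached as far as the arm can. A call with a number of a shift or a turn outside -1 to 1 is refused whole. A call with a gripper value outside its range is refused whole. The fingers move at their own pace and stop on an object; "newtons" is the grip in N (left out, the last holds). Time passes only in rows, so rows that do not move let the fingers close. It gives the time, the measured TCP pose, the force and the opening at its end, in the units of the state.
- r.observe(): the state, without advancing time (a new reading comes with each control period).
- optics.snapshot(name): name is "scene" or "top" or "wrist"; returns a dict with "img" (420x560x3 uint8, red, green, blue), "fx", "fy", "cx", "cy" (pixels), "rvec" (rotation vector, rad) and "tvec" (3), from world to camera coordinates, as OpenCV has them. Camera axes: x right, y down, z forward; pixel columns grow to the right and rows downward; lengths in m; the calibration is good to about 2 mm. A picture is of the moment at which its call begins. There is no depth.
- r.close_job(): hands the job in, once; it reports no verdict.
Trained networks look in a picture, given as the dict that the camera call returned (one of the last four; its "shot" number tells which), for a name from the list of things; names that differ only in an ending like _2 or _b are one class to them, and where a whole thing is asked for, a point or a joint stands for the part that bears it (a point fixed in the world has none). Each returns a list of dicts, best first, with "score" (0 to 1); they miss things now and then, are a little off and sometimes report something else, mostly with a low value. They report only what shows in the picture. A call takes as long as a camera call.
- regions_of(picture, query): "region" (420x560 bool, what is visible of it) and "bbox" ([left, top, right, bottom] in pixels, round what is visible of it).
- landmark_of(picture, query): "position" ([column, row] in pixels: a listed point, or the origin of a listed thing).
The state is a dict: "time": time; "joint_positions": joint angles; "joint_velocities": joint speeds; "tau": joint torques, N m; "ee_pos": TCP position; "orientation": TCP orientation; "contact_force": force on the tool from outside, world axes, zero at the start; "wrist_torque": the same for the moment, N m; "gripper_width": opening from 0.0 (shut) to 1.0 (fully open).
Only numpy, scipy, OpenCV 4.12 (cv2) and the standard library are available. Lean on these libraries where they do the work, as an engineer would, in place of code of your own. Each camera call takes 0.05 s, during which the arm holds its last target. There are 200 camera calls.

## Working session

There is one attempt and no reset: what is moved stays moved. The work goes in short steps, Python scripts to look and compute and a tool call to move; the robot and the scene stay as the last step left them, time stands still between calls to the robot, and variables do not carry over. Pictures are saved under pics/ and viewed, about 8 in all and at most 12, crops included, and the job is handed in when it is done.

Besides the shell and the picture viewer there is one more tool, called after "Call:" as name(argument=value, ...) on one line, values as JSON. carry_out: Moves the arm, as the interface text tells. Its arguments: {"type":"object","properties":{"increments":{"type":"array"},"newtons":{"type":"number"}},"required":["increments"]}

```bash
mkdir -p pics; cat > h.py <<'E'
import numpy as np, cv2
from rig import r, optics, regions_of, landmark_of
def cam(p):
    R=cv2.Rodrigues(np.array(p['rvec'],float))[0]; K=np.array([[p['fx'],0,p['cx']],[0,p['fy'],p['cy']],[0,0,1]])
    return K,R,np.array(p['tvec'],float).ravel()
def onz(p,uv,z):
    K,R,t=cam(p); d=R.T@np.linalg.inv(K)@np.array([uv[0],uv[1],1.]); c=-R.T@t
    return c+d*(z-c[2])/d[2]
def proj(p,X):
    K,R,t=cam(p); q=K@(R@np.array(X,float)+t); return q[:2]/q[2]
def save(p,n,crop=None,s=1):
    im=p['img'][:,:,::-1]
    if crop: a,b,c,d=crop; im=im[b:d,a:c]
    cv2.imwrite('pics/'+n,cv2.resize(im,None,fx=s,fy=s,interpolation=cv2.INTER_CUBIC))
Z=dict(hinge=.15,gauge_top=.09,lever_pad=.197,drag_mark=.1,rider_grip=.124,rider_mark=.095,press=0,jar=0,cup=0)
E
python3 - <<'E'
from h import *
o=r.observe(); print(o['time'],o['ee_pos'],o['orientation'],o['contact_force'],o['gripper_width'])
P={}
for n in('top','scene'):
    p=optics.snapshot(n);save(p,n+'0.png')
    for q in Z:
        L=landmark_of(p,q)
        if L: print(n,q,np.round(L[0]['score'],2),np.round(L[0]['position'],1),np.round(onz(p,L[0]['position'],Z[q]),4))
E
cd pics; python3 -c "
import cv2,numpy as np
cv2.imwrite('both.png',cv2.resize(np.hstack([cv2.imread('top0.png'),cv2.imread('scene0.png')]),(800,300),interpolation=cv2.INTER_AREA))"
```

```text
0.0 [0.15434382 0.65672174 0.24162195] [[-9.73472625e-01  2.28803411e-01 -2.17505891e-04]
 [ 2.28803502e-01  9.73471833e-01 -1.24441517e-03]
 [-7.29905773e-05 -1.26117022e-03 -9.99999202e-01]] [-0.04631483 -0.37023053  0.18115186] 1.003035922364168
top hinge 0.78 [369.5 194. ] [ 0.5806 -0.2301  0.15  ]
top gauge_top 0.59 [314.  231.9] [ 0.4764 -0.0745  0.09  ]
top lever_pad 0.61 [291.6 179.6] [ 0.6117 -0.0061  0.197 ]
top drag_mark 0.52 [331.  227.7] [ 0.4882 -0.1239  0.1   ]
top rider_grip 0.5 [325.9 240.4] [ 0.4489 -0.1065  0.124 ]
top press 0.67 [316.7 210.9] [ 0.5516 -0.089   0.    ]
top jar 0.84 [377.3 241.1] [ 0.4568 -0.2791  0.    ]
top cup 0.72 [242.  219.7] [0.5223 0.1473 0.    ]
scene hinge 0.81 [221.9 176.8] [ 0.5701 -0.2157  0.15  ]
scene lever_pad 0.93 [243.3 220.3] [ 0.6166 -0.0053  0.197 ]
scene drag_mark 0.55 [244.9 172.7] [ 0.4804 -0.2227  0.1   ]
scene rider_grip 0.4 [269.4 185. ] [ 0.451  -0.1156  0.124 ]
scene rider_mark 0.46 [263.2 193. ] [ 0.4748 -0.1183  0.095 ]
scene press 0.92 [253.3 222.9] [ 0.5372 -0.0914  0.    ]
scene jar 0.61 [243.9 172.9] [ 0.4462 -0.2956  0.    ]
scene cup 0.65 [293.8 272.4] [0.5329 0.1408 0.    ]
```

View pics/top0.png

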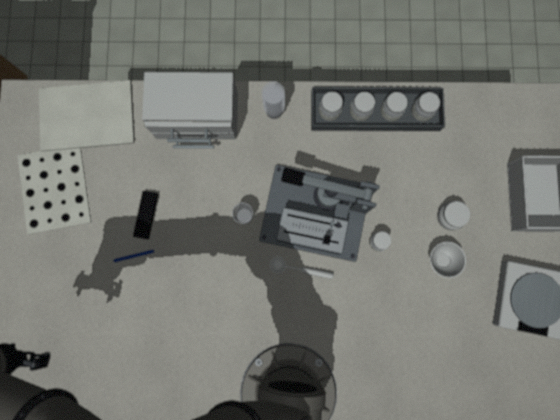

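View pics/scene0.png

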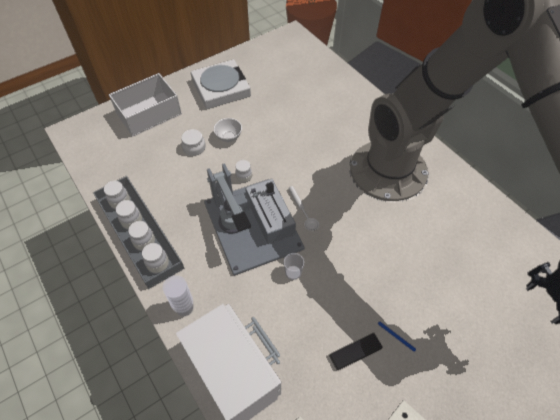

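The top view shows the press at about (316,211), with the pad at (292,178) and the gauge at (314,231). The scene view agrees. The gripper is already roughly aligned with press y, so I'll move to above the pad.

Call:
carry_out(increments=[[1, -0.0415, -0.0375, -0.02, 0, 0, 0], [1, -0.0415, -0.0375, -0.02, 0, 0, 0], [1, -0.0415, -0.0375, -0.02, 0, 0, 0], [1, -0.0415, -0.0375, -0.02, 0, 0, 0], [1, -0.0415, -0.0375, -0.02, 0, 0, 0], [1, -0.0415, -0.0375, 0, 0, 0, 0], [1, -0.0415, -0.0375, 0, 0, 0, 0], [1, -0.0415, -0.0375, 0, 0, 0, 0], [1, -0.0415, -0.0375, 0, 0, 0, 0], [1, -0.0415, -0.0375, 0, 0, 0, 0], [1, -0.0415, -0.0375, 0, 0, 0, 0], [1, -0.0415, -0.0375, 0, 0, 0, 0], [1, -0.0415, -0.0375, 0, 0, 0, 0], [1, -0.0415, -0.0375, 0, 0, 0, 0], [1, -0.0415, -0.0375, 0, 0, 0, 0], [1, -0.0415, -0.0375, 0, 0, 0, 0], [1, 0, 0, 0, 0, 0, 0], [1, 0, 0, 0, 0, 0, 0]], newtons=40)

```text
time: 3.25
ee_pos: [0.5615, 0.0686, 0.3222]
orientation: [[-0.973, 0.229, -0.0], [0.229, 0.973, 0.0], [0.0, 0.0, -1.0]]
contact_force: [-0.9, 0.5, 0.8]
gripper_width: 0.003
```

```bash
cat > look.py <<'E'
from h import *
import sys
o=r.observe(); print(o['time'],np.round(o['ee_pos'],4),np.round(o['orientation'],3).tolist(),np.round(o['contact_force'],2),o['gripper_width'])
p=optics.snapshot('wrist');save(p,sys.argv[1])
for q in Z:
    for L in landmark_of(p,q)[:2]: print(q,np.round(L['score'],2),np.round(L['position'],1),np.round(onz(p,L['position'],Z[q]),4))
E
python3 look.py w1.png
```

```text
3.25 [0.5615 0.0686 0.3222] [[-0.973, 0.229, -0.0], [0.229, 0.973, 0.0], [0.0, 0.0, -1.0]] [-0.94  0.5   0.84] 0.003107726448973134
gauge_top 0.7 [122.5 126.9] [ 0.4839 -0.0669  0.09  ]
gauge_top 0.29 [333.8 123.7] [0.527  0.1292 0.09  ]
lever_pad 0.81 [197.3 297.9] [ 0.6206 -0.0114  0.197 ]
drag_mark 0.75 [ 60.9 143.1] [ 0.4847 -0.1241  0.1   ]
drag_mark 0.69 [157.7 177.3] [ 0.5367 -0.0466  0.1   ]
rider_grip 0.68 [ 44.2 106.5] [ 0.4528 -0.1111  0.124 ]
rider_mark 0.85 [ 72.3 134.4] [ 0.4796 -0.1133  0.095 ]
cup 0.67 [335.3 124.9] [0.5392 0.1414 0.    ]
```

View pics/w1.png

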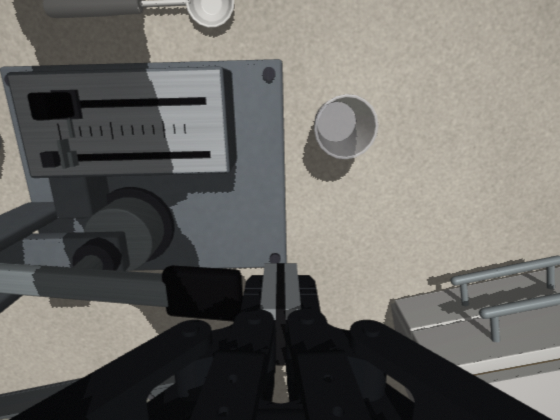

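The wrist view shows the pad at (203,293), the gauge at (20–228, 70–177), the marker at (55,105) and the fin at (60,157). I'll go over the pad and down to just above it.

Call:
carry_out(increments=[[1, -0.031, -0.026, 0, 0, 0, -0.008], [1, -0.031, -0.026, 0, 0, 0, 0], [1, -0.031, -0.026, 0, 0, 0, 0], [1, 0, 0, 0.04, 0, 0, 0], [1, 0, 0, 0.04, 0, 0, 0], [1, 0, 0, 0.04, 0, 0, 0], [1, 0, 0, 0, 0, 0, 0], [1, 0, 0, 0, 0, 0, 0], [1, 0, 0, 0, 0, 0, 0]])

```text
time: 4.88
ee_pos: [0.6218, -0.0085, 0.2278]
orientation: [[-0.979, 0.204, 0.002], [0.204, 0.979, 0.0], [-0.002, 0.001, -1.0]]
contact_force: [-0.2, 0.5, -0.4]
gripper_width: -0.005
```

```bash
python3 look.py w2.png
```

```text
4.875 [ 0.6218 -0.0085  0.2278] [[-0.979, 0.204, 0.002], [0.204, 0.979, 0.0], [-0.002, 0.001, -1.0]] [-0.25  0.54 -0.44] -0.004708724065100496
gauge_top 0.68 [427.7  43.1] [0.5368 0.1088 0.09  ]
gauge_top 0.67 [143.8  12.8] [ 0.4814 -0.0687  0.09  ]
lever_pad 0.96 [274.9 260.5] [ 0.6201 -0.0108  0.197 ]
drag_mark 0.92 [57.4 32.3] [ 0.4832 -0.1224  0.1   ]
rider_grip 0.17 [428.   46.2] [0.5395 0.096  0.124 ]
rider_mark 0.73 [72.4 27.6] [ 0.4814 -0.1145  0.095 ]
press 0.69 [180.  110.2] [ 0.5446 -0.0868  0.    ]
cup 0.62 [428.8  43.3] [0.5345 0.1439 0.    ]
```

View pics/w2.png

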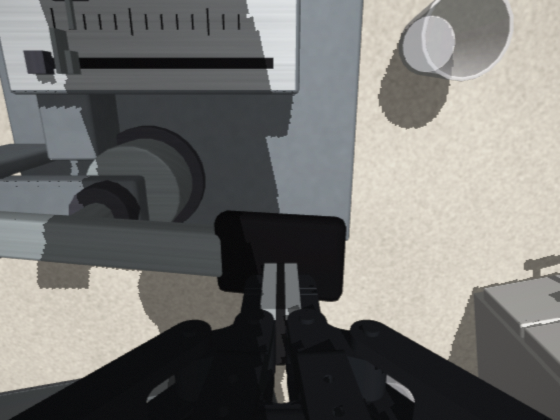

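Call:
carry_out(increments=[[1, 0, 0, 0.006, 0, 0, 0], [1, 0, 0, 0.006, 0, 0, 0], [1, 0, 0, 0.006, 0, 0, 0], [1, 0, 0, 0.006, 0, 0, 0], [1, 0, 0, 0.005, 0, 0, 0], [1, 0, 0, 0.005, 0, 0, 0], [1, 0, 0, 0.005, 0, 0, 0], [1, 0, 0, 0.005, 0, 0, 0], [1, 0, 0, 0.005, 0, 0, 0], [1, 0, 0, 0.005, 0, 0, 0], [1, 0, 0, 0, 0, 0, 0], [1, 0, 0, 0, 0, 0, 0]])

```text
time: 6.88
ee_pos: [0.621, -0.0086, 0.1831]
orientation: [[-0.979, 0.204, -0.0], [0.204, 0.979, -0.0], [0.0, -0.0, -1.0]]
contact_force: [-0.8, 0.3, 1.6]
gripper_width: 0.003
```

Call:
carry_out(increments=[[1, 0, 0, 0.004, 0, 0, 0], [1, 0, 0, 0.004, 0, 0, 0], [1, 0, 0, 0, 0, 0, 0], [1, 0, 0, 0, 0, 0, 0]])

```text
time: 7.38
ee_pos: [0.6211, -0.0086, 0.1767]
orientation: [[-0.979, 0.204, -0.0], [0.204, 0.979, -0.0], [0.0, -0.0, -1.0]]
contact_force: [-0.3, 1.4, 0.5]
gripper_width: 0.003
```

Call:
carry_out(increments=[[1, 0, 0, 0.004, 0, 0, 0], [1, 0, 0, 0.004, 0, 0, 0], [1, 0, 0, 0, 0, 0, 0], [1, 0, 0, 0, 0, 0, 0]])

```text
time: 7.88
ee_pos: [0.6213, -0.0084, 0.1704]
orientation: [[-0.979, 0.204, 0.0], [0.204, 0.979, 0.0], [-0.0, 0.0, -1.0]]
contact_force: [-0.3, 1.7, 4.6]
gripper_width: 0.003
```

Call:
carry_out(increments=[[1, 0, 0, 0.0025, 0, 0, 0], [1, 0, 0, 0.0025, 0, 0, 0], [1, 0, 0, 0, 0, 0, 0], [1, 0, 0, 0, 0, 0, 0]])

```text
time: 8.38
ee_pos: [0.6213, -0.0082, 0.1667]
orientation: [[-0.979, 0.204, 0.0], [0.204, 0.979, 0.0], [-0.0, 0.001, -1.0]]
contact_force: [-2.1, 3.2, 10.8]
gripper_width: 0.001
```

Call:
carry_out(increments=[[1, 0, 0, 0.0025, 0, 0, 0], [1, 0, 0, 0, 0, 0, 0], [1, 0, 0, 0, 0, 0, 0], [1, 0, 0, 0, 0, 0, 0]])

```text
time: 8.88
ee_pos: [0.6214, -0.0083, 0.1648]
orientation: [[-0.979, 0.204, 0.001], [0.204, 0.979, 0.001], [-0.0, 0.001, -1.0]]
contact_force: [-3.0, 2.7, 12.3]
gripper_width: 0.002
```

Call:
carry_out(increments=[[1, 0, 0, 0, 0, 0, 0], [1, 0, 0, 0, 0, 0, 0], [1, 0, 0, 0, 0, 0, 0], [1, 0, 0, 0, 0, 0, 0], [1, 0, 0, 0, 0, 0, 0], [1, 0, 0, 0, 0, 0, 0], [1, 0, 0, 0, 0, 0, 0]])

```text
time: 9.75
ee_pos: [0.6214, -0.0082, 0.1649]
orientation: [[-0.979, 0.204, 0.001], [0.204, 0.979, 0.001], [-0.0, 0.001, -1.0]]
contact_force: [-4.0, 3.4, 12.0]
gripper_width: -0.001
```

The pad firmed up and I held about 12 N for over 0.8 s. Now I'll lift off gently and move to a view over the gauge.

Call:
carry_out(increments=[[1, 0, 0, -0.008, 0, 0, 0], [1, 0, 0, -0.008, 0, 0, 0], [1, 0, 0, -0.008, 0, 0, 0], [1, 0, 0, -0.008, 0, 0, 0], [1, 0, 0, -0.008, 0, 0, 0], [1, 0, 0, -0.008, 0, 0, 0], [1, 0, 0, -0.008, 0, 0, 0], [1, 0, 0, -0.008, 0, 0, 0], [1, 0, 0, -0.02, 0, 0, 0], [1, 0, 0, -0.03, 0, 0, 0], [1, 0, 0, -0.03, 0, 0, 0], [-0.2, 0.026, -0.031, 0, 0, 0, 0], [-0.2, 0.026, -0.031, 0, 0, 0, 0], [-0.2, 0.026, -0.031, 0, 0, 0, 0], [-0.2, 0, 0, 0, 0, 0, 0], [-0.2, 0, 0, 0, 0, 0, 0]])

```text
time: 11.75
ee_pos: [0.5454, -0.0682, 0.2802]
orientation: [[-0.979, 0.204, 0.001], [0.204, 0.979, 0.0], [-0.001, 0.001, -1.0]]
contact_force: [0.5, 0.1, -0.8]
gripper_width: 0.601
```

```bash
python3 look.py w3.png
```

```text
11.75 [ 0.5454 -0.0682  0.2802] [[-0.979, 0.204, 0.001], [0.204, 0.979, 0.0], [-0.001, 0.001, -1.0]] [ 0.48  0.07 -0.82] 0.6014994493728942
hinge 0.67 [ 99.8 279.1] [ 0.5777 -0.2182  0.15  ]
gauge_top 0.57 [264.7 108.3] [ 0.4809 -0.0675  0.09  ]
lever_pad 0.68 [388.  311.4] [ 0.6195 -0.011   0.197 ]
drag_mark 0.59 [250.  124.2] [ 0.4902 -0.0815  0.1   ]
rider_grip 0.56 [199.   83.2] [ 0.4526 -0.1088  0.124 ]
rider_mark 0.72 [206.5 122.1] [ 0.4816 -0.1167  0.095 ]
rider_mark 0.6 [ 68.6 120. ] [ 0.4568 -0.2272  0.095 ]
press 0.86 [267.8 163.4] [ 0.5428 -0.0812  0.    ]
press 0.47 [249.9 125.6] [ 0.4987 -0.0913  0.    ]
jar 0.66 [ 67.9 120.1] [ 0.4532 -0.2806  0.    ]
cup 0.93 [470.6 115.5] [0.5366 0.142  0.    ]
```

View pics/w3.png

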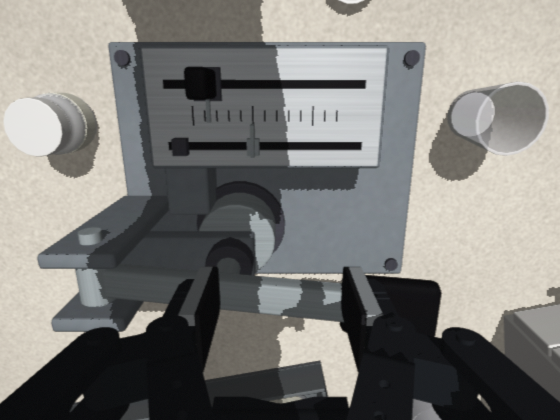

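The pointer moved to (252,145), with its tip at about (250,124). The lever is back up, and the marker is at (203,83). The jaws are aligned with the slots, so I'll pinch the marker.

Call:
carry_out(increments=[[-0.2, 0.0345, -0.025, 0, 0, 0, 0], [-0.2, 0.0345, -0.025, 0, 0, 0, 0], [-0.2, 0.0345, -0.025, 0, 0, 0, 0], [-0.2, 0, 0, 0.04, 0, 0, 0], [-0.2, 0, 0, 0.04, 0, 0, 0], [-0.2, 0, 0, 0.04, 0, 0, 0], [-0.2, 0, 0, 0.04, 0, 0, 0], [-0.2, 0, 0, 0.022, 0, 0, 0], [-0.2, 0, 0, 0.022, 0, 0, 0], [-0.2, 0, 0, 0, 0, 0, 0], [-0.2, 0, 0, 0, 0, 0, 0]], newtons=20)

```text
time: 13.62
ee_pos: [0.4518, -0.1106, 0.1169]
orientation: [[-0.979, 0.205, 0.0], [0.205, 0.979, -0.0], [-0.0, -0.0, -1.0]]
contact_force: [-0.7, 0.2, 0.7]
gripper_width: 0.6
```

Call:
carry_out(increments=[[1, 0, 0, 0, 0, 0, 0], [1, 0, 0, 0, 0, 0, 0], [1, 0, 0, 0, 0, 0, 0], [1, 0, 0, 0, 0, 0, 0], [1, 0, 0, 0, 0, 0, 0], [1, 0, 0, 0, 0, 0, 0]], newtons=20)

```text
time: 14.38
ee_pos: [0.4519, -0.1103, 0.1168]
orientation: [[-0.979, 0.204, 0.001], [0.204, 0.979, 0.0], [-0.001, 0.0, -1.0]]
contact_force: [-1.7, 0.8, 9.3]
gripper_width: 0.187
```

```bash
python3 look.py w4.png
```

```text
14.375 [ 0.4519 -0.1103  0.1168] [[-0.979, 0.204, 0.001], [0.204, 0.979, 0.0], [-0.001, 0.0, -1.0]] [-1.69  0.85  9.35] 0.18734235588870055
gauge_top 0.87 [378.4 304. ] [ 0.4811 -0.0682  0.09  ]
drag_mark 0.16 [339.3 314.2] [ 0.4759 -0.088   0.1   ]
rider_grip 0.77 [280.3 305.8] [ 0.4513 -0.1103  0.124 ]
press 0.88 [337.6 314.3] [ 0.5444 -0.0847  0.    ]
jar 0.78 [ 52.9 257.6] [ 0.4551 -0.279   0.    ]
```

View pics/w4.png

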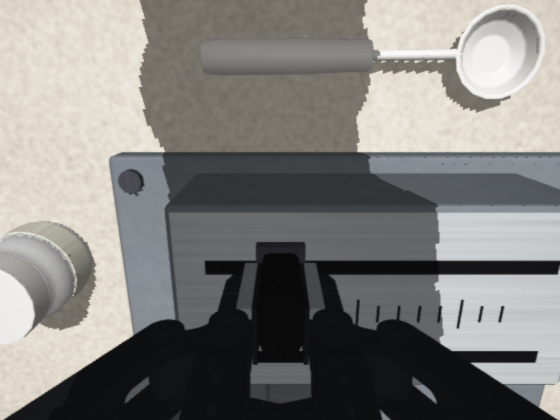

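Marker is pinched (width 15.9 mm). I'll ease up slightly and slide it about 34 mm along +y.

Call:
carry_out(increments=[[1, 0, 0, -0.002, 0, 0, 0], [1, 0, 0.007, 0, 0, 0, 0], [1, 0, 0.007, 0, 0, 0, 0], [1, 0, 0.007, 0, 0, 0, 0], [1, 0, 0.007, 0, 0, 0, 0], [1, 0, 0.007, 0, 0, 0, 0], [1, 0, 0.007, 0, 0, 0, 0], [1, 0, 0, 0, 0, 0, 0], [1, 0, 0, 0, 0, 0, 0], [1, 0, 0, 0, 0, 0, 0]])

```text
time: 16.12
ee_pos: [0.4583, -0.0774, 0.1177]
orientation: [[-0.979, 0.204, -0.0], [0.204, 0.979, 0.0], [0.0, 0.0, -1.0]]
contact_force: [5.4, 1.2, -18.9]
gripper_width: 0.183
```

Call:
carry_out(increments=[[1, 0, 0, 0.001, 0, 0, 0], [1, 0, 0, 0, 0, 0, 0], [0.3, 0, 0, 0, 0, 0, 0], [-0.2, 0, 0, 0, 0, 0, 0], [-0.2, 0, 0, 0, 0, 0, 0], [-0.2, 0, 0, 0, 0, 0, 0], [-0.2, 0, 0, -0.03, 0, 0, 0], [-0.2, 0, 0, -0.04, 0, 0, 0], [-0.2, -0.025, 0, -0.04, 0, 0, 0], [-0.2, -0.025, 0, -0.02, 0, 0, 0], [-0.2, 0, 0, 0, 0, 0, 0], [-0.2, 0, 0, 0, 0, 0, 0], [-0.2, 0, 0, 0, 0, 0, 0]])

```text
time: 17.75
ee_pos: [0.4966, -0.0856, 0.2204]
orientation: [[-0.979, 0.204, -0.001], [0.204, 0.979, 0.0], [0.001, -0.0, -1.0]]
contact_force: [0.1, -0.2, -0.7]
gripper_width: 0.599
```

```bash
python3 look.py w5.png; python3 - <<'E'
import cv2
im=cv2.imread('pics/w5.png'); cv2.imwrite('pics/w5c.png',cv2.resize(im[60:260,140:400],(780,600),interpolation=cv2.INTER_CUBIC))
E
```

```text
17.75 [ 0.4966 -0.0856  0.2204] [[-0.979, 0.204, -0.001], [0.204, 0.979, 0.0], [0.001, -0.0, -1.0]] [ 0.15 -0.22 -0.67] 0.5989434295303099
gauge_top 0.92 [299.1 177.5] [ 0.4811 -0.0685  0.09  ]
drag_mark 0.78 [282.8 201.6] [ 0.4933 -0.083   0.1   ]
rider_grip 0.79 [280.8 156.3] [ 0.4578 -0.0771  0.124 ]
rider_grip 0.26 [305.9  20.3] [ 0.3873 -0.0483  0.124 ]
rider_mark 0.74 [282.6 192.9] [ 0.4885 -0.0821  0.095 ]
press 0.8 [293.8 220. ] [ 0.5435 -0.0814  0.    ]
jar 0.96 [ 71.6 172.9] [ 0.4532 -0.2799  0.    ]
cup 0.89 [523.  168.2] [0.537  0.1425 0.    ]
```

View pics/w5c.png

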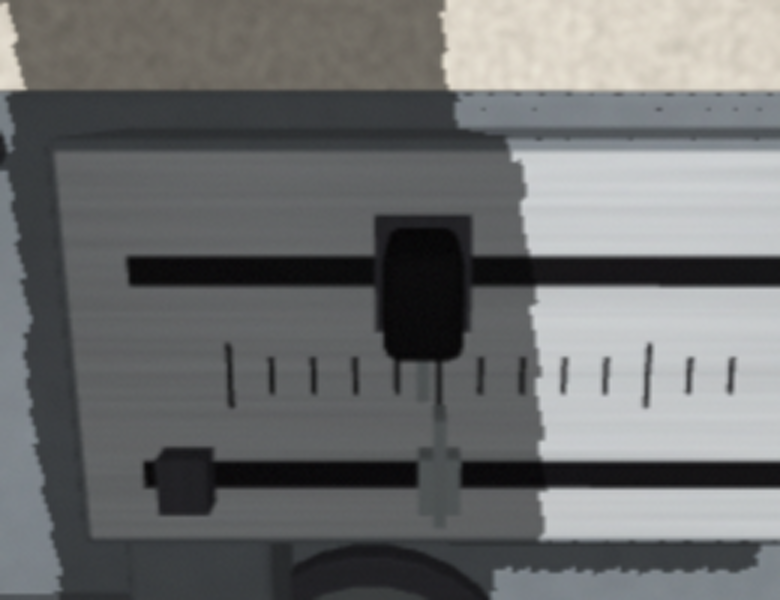

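The tooth is at about (423,380) in the crop and the fin tip at (440,430), so a few mm remain. I'll measure that to sub-pixel.

```bash
cat > meas.py <<'E'
from h import *
import sys
ps=[optics.snapshot('wrist') for _ in range(1)]; p=ps[0]
save(p,sys.argv[1]); g=p['img'].mean(2)
c0=int(sys.argv[2])
for rr in range(176,214,2): print(rr,g[rr,c0-12:c0+16].astype(int).tolist())
print('mm/px',np.linalg.norm(onz(p,(c0+10,187),.095)-onz(p,(c0,187),.095))*100, 'cx',p['cx'])
E
python3 meas.py w5b.png 282
```

```text
176 [17, 10, 9, 8, 8, 10, 9, 11, 9, 9, 9, 11, 8, 9, 7, 11, 9, 10, 10, 11, 16, 25, 47, 81, 95, 96, 96, 96]
178 [80, 44, 34, 52, 58, 58, 60, 58, 55, 49, 47, 49, 52, 56, 48, 27, 31, 52, 60, 74, 93, 95, 96, 98, 97, 98, 98, 97]
180 [90, 59, 51, 83, 98, 99, 100, 100, 92, 82, 80, 80, 87, 94, 82, 46, 48, 82, 99, 99, 99, 100, 99, 98, 99, 99, 100, 97]
182 [86, 59, 48, 79, 94, 96, 95, 95, 90, 81, 80, 81, 85, 91, 80, 44, 46, 80, 93, 96, 94, 95, 95, 96, 96, 96, 96, 94]
184 [88, 60, 49, 80, 95, 97, 97, 96, 92, 82, 80, 82, 86, 92, 80, 46, 46, 80, 96, 96, 97, 96, 97, 97, 96, 97, 97, 96]
186 [87, 59, 48, 80, 96, 97, 98, 96, 91, 81, 80, 80, 86, 93, 80, 45, 47, 80, 95, 98, 97, 97, 96, 98, 97, 97, 97, 95]
188 [87, 61, 51, 80, 96, 97, 97, 98, 91, 81, 80, 80, 85, 92, 80, 46, 48, 81, 96, 98, 97, 96, 97, 98, 96, 96, 97, 94]
190 [95, 93, 93, 95, 97, 96, 97, 96, 90, 81, 78, 81, 85, 92, 80, 45, 46, 81, 95, 97, 97, 97, 95, 96, 97, 97, 96, 97]
192 [97, 97, 97, 99, 98, 97, 98, 98, 95, 91, 90, 90, 92, 94, 81, 48, 50, 80, 94, 98, 98, 97, 98, 98, 98, 98, 98, 98]
194 [97, 97, 97, 96, 98, 97, 98, 98, 97, 98, 97, 98, 9
[... 465 characters left out ...]
, 98, 92, 83, 81, 80, 81, 87, 96, 98, 97, 98, 97, 97, 98, 97, 98]
204 [99, 100, 100, 100, 99, 100, 99, 99, 99, 99, 99, 99, 98, 92, 83, 80, 81, 82, 88, 98, 98, 99, 99, 99, 99, 99, 99, 99]
206 [100, 100, 98, 99, 99, 99, 99, 98, 97, 96, 96, 95, 94, 89, 81, 81, 81, 82, 86, 94, 94, 95, 97, 98, 99, 99, 99, 98]
208 [97, 97, 97, 97, 97, 97, 96, 96, 90, 76, 66, 66, 64, 66, 71, 79, 80, 80, 74, 66, 64, 65, 73, 87, 96, 96, 97, 96]
210 [93, 93, 92, 92, 92, 91, 93, 90, 86, 72, 64, 63, 64, 65, 71, 79, 81, 80, 74, 64, 63, 64, 70, 82, 91, 91, 92, 91]
212 [26, 26, 27, 26, 26, 26, 27, 28, 37, 61, 78, 81, 81, 78, 77, 80, 80, 80, 80, 81, 79, 80, 74, 52, 29, 26, 26, 26]
mm/px 0.7073314327653593 cx 280.13939042207
```

Offset is tooth col 280.3 against fin col 285.7, so about 3.6 mm remain after scale and height correction. I'll re-grip and slide +3.6 mm.

Call:
carry_out(increments=[[-0.2, 0.0245, 0, 0.02, 0, 0, 0], [-0.2, 0.0245, 0, 0.04, 0, 0, 0], [-0.2, 0, 0, 0.04, 0, 0, 0], [-0.2, 0, 0, 0.028, 0, 0, 0], [-0.2, 0, 0, 0, 0, 0, 0], [0.3, 0, 0, 0, 0, 0, 0], [1, 0, 0, 0, 0, 0, 0], [1, 0, 0, 0, 0, 0, 0], [1, 0, 0, 0, 0, 0, 0], [1, 0, 0, 0, 0, 0, 0], [1, 0, 0, 0, 0, 0, 0], [1, 0, 0.0015, 0, 0, 0, 0], [1, 0, 0.0015, 0, 0, 0, 0], [1, 0, 0.0015, 0, 0, 0, 0], [1, 0, 0, 0, 0, 0, 0], [1, 0, 0, 0, 0, 0, 0], [1, 0, 0, 0, 0, 0, 0]], newtons=20)

```text
time: 20.42
ee_pos: [0.4605, -0.0742, 0.1196]
orientation: [[-0.979, 0.204, 0.002], [0.204, 0.979, 0.0], [-0.001, 0.001, -1.0]]
contact_force: [-1.3, -0.2, 7.7]
gripper_width: 0.184
```

Call:
carry_out(increments=[[0.3, 0, 0, 0, 0, 0, 0], [-0.2, 0, 0, 0, 0, 0, 0], [-0.2, 0, 0, 0, 0, 0, 0], [-0.2, 0, 0, 0, 0, 0, 0], [-0.2, 0, 0, -0.03, 0, 0, 0], [-0.2, 0, 0, -0.04, 0, 0, 0], [-0.2, -0.025, 0, -0.04, 0, 0, 0], [-0.2, -0.025, 0, -0.02, 0, 0, 0], [-0.2, 0, 0, 0, 0, 0, 0], [-0.2, 0, 0, 0, 0, 0, 0], [-0.2, 0, 0, 0, 0, 0, 0]])

```text
time: 21.8
ee_pos: [0.4981, -0.0823, 0.222]
orientation: [[-0.979, 0.204, -0.001], [0.204, 0.979, 0.0], [0.001, -0.0, -1.0]]
contact_force: [0.0, 0.5, -0.3]
gripper_width: 0.605
```

```bash
python3 meas.py w6.png 282; python3 - <<'E'
import cv2
im=cv2.imread('pics/w6.png'); cv2.imwrite('pics/w6c.png',cv2.resize(im[140:240,220:350],(780,600),interpolation=cv2.INTER_CUBIC))
E
```

```text
176 [22, 15, 10, 11, 10, 10, 8, 9, 11, 9, 9, 9, 9, 10, 8, 11, 11, 9, 9, 10, 13, 20, 40, 72, 91, 93, 96, 96]
178 [92, 85, 70, 59, 60, 58, 58, 58, 55, 49, 48, 48, 50, 55, 58, 58, 58, 57, 58, 59, 73, 91, 94, 88, 63, 54, 83, 96]
180 [101, 100, 99, 99, 100, 99, 100, 99, 94, 85, 80, 80, 84, 92, 97, 99, 99, 98, 99, 99, 99, 98, 98, 88, 59, 50, 82, 96]
182 [96, 96, 96, 96, 95, 96, 96, 96, 91, 83, 80, 80, 84, 90, 94, 95, 95, 95, 95, 96, 95, 96, 94, 80, 45, 46, 79, 93]
184 [97, 96, 97, 96, 96, 96, 97, 96, 91, 83, 81, 80, 83, 90, 96, 97, 96, 96, 95, 96, 95, 96, 95, 80, 44, 46, 80, 94]
186 [97, 97, 97, 96, 97, 97, 97, 96, 92, 83, 80, 80, 84, 90, 96, 96, 97, 97, 97, 96, 97, 96, 94, 80, 45, 46, 80, 96]
188 [96, 97, 98, 97, 96, 97, 96, 96, 92, 83, 79, 80, 83, 91, 97, 96, 97, 97, 98, 97, 96, 96, 95, 81, 46, 47, 80, 95]
190 [97, 97, 97, 96, 96, 98, 96, 95, 93, 83, 79, 79, 82, 90, 96, 97, 96, 95, 96, 96, 96, 97, 95, 95, 92, 92, 95, 96]
192 [97, 97, 98, 98, 98, 98, 98, 98, 94, 85, 74, 63, 74, 91, 98, 97, 96, 97, 97, 96, 98, 95, 97, 96, 96, 96, 96, 97]
194 [97, 96, 97, 96, 97, 96, 97, 96, 91, 77, 63, 60,
[... 461 characters left out ...]
81, 78, 80, 87, 96, 98, 97, 97, 97, 97, 97, 97, 97, 97, 96, 97, 97, 97]
204 [99, 99, 99, 99, 99, 99, 99, 98, 96, 87, 81, 80, 81, 88, 97, 99, 99, 99, 99, 98, 99, 99, 99, 97, 99, 98, 99, 99]
206 [98, 99, 99, 98, 98, 96, 96, 96, 92, 86, 80, 81, 79, 88, 95, 95, 97, 96, 97, 98, 98, 99, 97, 98, 99, 99, 99, 98]
208 [96, 96, 97, 94, 83, 67, 64, 65, 68, 74, 80, 80, 80, 74, 66, 65, 65, 71, 85, 95, 96, 96, 97, 96, 97, 96, 96, 96]
210 [91, 91, 91, 88, 78, 65, 64, 64, 66, 75, 79, 80, 79, 73, 64, 63, 63, 67, 79, 90, 90, 91, 91, 91, 91, 91, 90, 91]
212 [25, 25, 26, 32, 55, 79, 81, 80, 80, 80, 79, 79, 80, 79, 81, 80, 80, 72, 52, 30, 26, 25, 25, 27, 26, 27, 26, 26]
mm/px 0.7098145463820902 cx 280.13939042207
```

View pics/w6c.png

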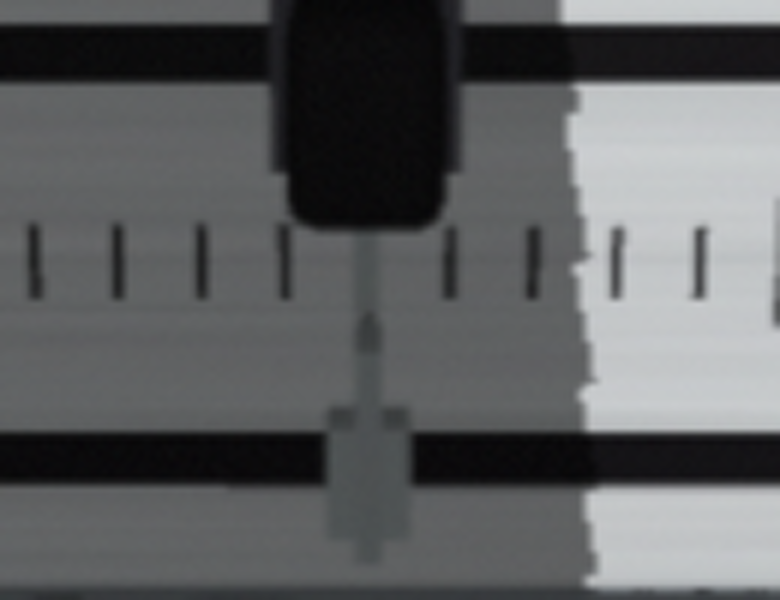

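Tooth and fin now line up: cols 280.5 and 280.8, about 0.2 mm apart. I'll move clear and hand in.

Call:
carry_out(increments=[[-0.2, 0, 0, -0.04, 0, 0, 0], [-0.2, 0, 0, -0.04, 0, 0, 0], [-0.2, 0, 0, 0, 0, 0, 0], [-0.2, 0, 0, 0, 0, 0, 0], [-0.2, 0, 0, 0, 0, 0, 0]])

```text
time: 22.48
ee_pos: [0.4986, -0.0823, 0.2858]
orientation: [[-0.979, 0.204, -0.002], [0.204, 0.979, -0.0], [0.001, -0.001, -1.0]]
contact_force: [-0.1, -0.7, -0.5]
gripper_width: 0.6
```

```bash
python3 look.py w7.png; python3 -c "
from rig import r
print(r.close_job())"
```

```text
22.475 [ 0.4986 -0.0823  0.2858] [[-0.979, 0.204, -0.002], [0.204, 0.979, -0.0], [0.001, -0.001, -1.0]] [-0.13 -0.75 -0.45] 0.6002707637792305
hinge 0.97 [137.  321.8] [ 0.5766 -0.2196  0.15  ]
gauge_top 0.83 [290.1 158.9] [ 0.4803 -0.0695  0.09  ]
drag_mark 0.79 [278.8 177.1] [ 0.492  -0.0821  0.1   ]
rider_grip 0.63 [278.7 141.8] [ 0.4593 -0.0752  0.124 ]
rider_mark 0.95 [282.  172.6] [ 0.4897 -0.0787  0.095 ]
press 0.87 [287.4 201.9] [ 0.545  -0.0833  0.    ]
press 0.71 [483.3 153.8] [0.5349 0.142  0.    ]
jar 0.66 [ 99.5 160.6] [ 0.4545 -0.28    0.    ]
cup 0.92 [484.4 155.1] [0.5366 0.1431 0.    ]
the job is handed in; nothing more can be done
None
```

I finished the pressing and the marker setting and handed the job in at about 22.5 s.

- **Pressing:** I pressed the lever pad down until the resistance firmed up. I held it still for more than 0.8 s at about 12 N vertical, plus about 4–5 N sideways, then let the lever come back up. Every reading stayed well under the 25 N crushing limit. The wrist picture afterwards shows the lever back up.
- **Marker:** I pinched the marker and slid it in two steps, about 33.5 mm and then 3.6 mm, and let go. During the first slide the wrist force was briefly about 19 N upward on the marker. It came off when I lowered the arm slightly.
- **Final check:** In the close picture after the final release, the tooth and pointer tip are about 0.3 px apart, or 0.2 mm. In the last, more distant picture, the coarse network positions put them about 3 mm apart. Its marker-tip fix disagrees with the block position it reported in the same picture, so I trusted the close measurement.
- **Surroundings:** I didn't touch the pointer. The jar and cup read in the same places as at the start, within about 1.5 cm for the early distant views and 1–2 mm for the later close ones. I didn't re-measure the other things on the table. At hand-in the gripper was clear, and its force reading was at noise level.

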